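# Get the hand stamp out from behind the tins

## Task

The wooden hand stamp at the back of the metal tray is boxed in by an ink tin, a glue bottle and a square canister. First stand all three upright on the green cutting mat, leaving the stamp where it is; then lift the stamp out and set it rubber side down on the middle of the ink pad, its long side along the pad's long side; and finally stand each of the three back on the tray exactly where it stood at the start, to within a centimetre. Tip nothing over, and leave the tape roll, the stapler and the stack of leaflets where they are.

Things in the scene. Friction and masses are not known exactly. Their poses are not given: they have to be found in the camera images.
- stamp_centre (a point): Wooden hand stamp standing near the tray's middle, between the three other things. Base block 50 mm (its x) by 34 mm (its y) by 12 mm high, with the rubber underneath; on it a wooden bar handle 42 mm (x) by 20 mm (y) reaching from 12 to 48 mm above the underside. This point is on its centre line, 24 mm above the underside; z up. About 120 g. The bar is pinched across y.
- tin_centre (a point): Round bare-steel ink tin, flat lid, diameter 58 mm, 96 mm tall, standing upright. Point on its axis half-way up (48 mm above the underside); z up. About 400 g.
- bottle_centre (a point): White plastic glue bottle with a black screw cap: round body of diameter 54 mm up to 74 mm, a sloping shoulder to 86 mm, cap of diameter 26 mm to the top at 104 mm. Point on its axis half-way up (52 mm above the underside); z up. About 250 g.
- canister_centre (a point): Square grey metal canister, 48 mm by 48 mm (sides along its x and y), 92 mm tall, with a small black cap 20 mm across and 12 mm high near one corner of its top. Point on its centre line, 46 mm above the underside; z up. About 350 g.
- tray: Open aluminium tray, 200 mm by 200 mm, fixed to the bench, floor 3 mm thick, rim 12 mm high and 3 mm thick. Origin under its centre, on the bench; -x is its front (towards the robot), z up. At the start the stamp and the three things stand on its floor: one in front of the stamp, one to its left (+y) and one to its right (-y), about 60 to 66 mm from the stamp's centre; which is where varies.
- mat: Green cutting mat with thin white lines, 190 mm by 190 mm, 3 mm thick, fixed to the bench, empty at the start: the side area. Origin under its centre, on the bench; z up.
- pad: Ink pad fixed to the bench: black plastic base 116 mm (its x) by 84 mm (its y), dark blue felt 100 mm (x) by 70 mm (y) whose flat top is 12 mm above the bench. Origin under its centre, on the bench; z up.
- tape: Bystander: brown roll of packing tape lying flat, outer diameter 100 mm, 48 mm high. Origin at the centre of its underside. Leave alone.
- stapler: Bystander: black desk stapler, 150 mm (its x) by 36 mm, about 52 mm high. Origin at the centre of its underside. Leave alone.
- leaflets: Bystander: stack of white leaflets, 74 mm (its x) by 105 mm (its y), 48 mm high, far side of the bench. Origin at the centre of its underside. Leave alone.

How it is judged (in metres and radians):
On the way, in this order (a step that is already met when the one before it is completed fails the run):
1. The tin, the bottle and the canister all stand upright on the mat, released, the stamp still in its place on the tray (x of tin_centre in the frame of mat between -0.095 and 0.095 m and y of tin_centre in the frame of mat between -0.095 and 0.095 m and height (world z) of tin_centre below 0.058 m and angle between each of tin_centre, bottle_centre, canister_centre's own z axis and vertical below 0.15 rad and contact force between the fingers and tin below 0.5 N and linear speed of each of tin, bottle, canister below 0.02 m/s and x of bottle_centre in the frame of mat between -0.095 and 0.095 m and y of bottle_centre in the frame of mat between -0.095 and 0.095 m and height (world z) of bottle_centre below 0.062 m and contact force between the fingers and bottle below 0.5 N and x of canister_centre in the frame of mat between -0.095 and 0.095 m and y of canister_centre in the frame of mat between -0.095 and 0.095 m and height (world z) of canister_centre below 0.056 m and contact force between the fingers and canister below 0.5 N and distance of stamp_centre from where it was at the start of the episode below 0.03 m), for 0.2 s.
2. The stamp stands squarely on the middle of the ink pad, released, while the three still stand on the mat (horizontal distance between stamp_centre and pad below 0.015 m and height (world z) of stamp_centre between 0.03 and 0.042 m and angle between stamp_centre's own z axis and vertical below 0.12 rad and angle between the x axis of stamp_centre and the x axis of pad, either way round below 0.26 rad and contact force between the fingers and stamp below 0.5 N and linear speed of each of stamp, tin, bottle, canister below 0.02 m/s and x of tin_centre in the frame of mat between -0.095 and 0.095 m and y of tin_centre in the frame of mat between -0.095 and 0.095 m and height (world z) of tin_centre below 0.058 m and angle between each of tin_centre, bottle_centre, canister_centre's own z axis and vertical below 0.15 rad and contact force between the fingers and tin below 0.5 N and x of bottle_centre in the frame of mat between -0.095 and 0.095 m and y of bottle_centre in the frame of mat between -0.095 and 0.095 m and height (world z) of bottle_centre below 0.062 m and contact force between the fingers and bottle below 0.5 N and x of canister_centre in the frame of mat between -0.095 and 0.095 m and y of canister_centre in the frame of mat between -0.095 and 0.095 m and height (world z) of canister_centre below 0.056 m and contact force between the fingers and canister below 0.5 N), for 0.2 s.
At the end, for the whole second after the job is handed in: Stamp rubber down on the pad, within 15 mm of its centre and 15 degrees of its long side; tin, bottle and canister each upright on the tray within 15 mm of where they stood at the start (turn about the vertical is free); all released and at rest (horizontal distance between stamp_centre and pad below 0.015 m and height (world z) of stamp_centre between 0.03 and 0.042 m and angle between each of stamp_centre, tin_centre, bottle_centre, canister_centre's own z axis and vertical below 0.12 rad and angle between the x axis of stamp_centre and the x axis of pad, either way round below 0.26 rad and contact force between the fingers and stamp below 0.5 N and linear speed of each of stamp, tin, bottle, canister below 0.02 m/s and distance of each of tin_centre, bottle_centre, canister_centre from where it was at the start of the episode below 0.015 m and contact force between the fingers and tin below 0.5 N and contact force between the fingers and bottle below 0.5 N and contact force between the fingers and canister below 0.5 N); the robot touches nothing.
It fails at once if the tin, bottle, canister or stamp is tipped over (angle between any of tin_centre, bottle_centre, canister_centre, stamp_centre's own z axis and vertical above 0.6 rad).
It fails at once if the tape roll is moved by more than 20 mm (distance of tape from where it was at the start of the episode above 0.02 m).
It fails at once if the stapler is moved by more than 20 mm (distance of stapler from where it was at the start of the episode above 0.02 m).
It fails at once if the stack of leaflets is moved by more than 20 mm (distance of leaflets from where it was at the start of the episode above 0.02 m).
It also fails if it takes over 144 s, if anything falls off the work surface, if the arm or the gripper's body presses on something with over 40 N, if the wrist force passes 120 N, or if a joint passes its speed limit or range.

## Robot

A 6-joint arm with a two-finger parallel gripper is mounted at the origin on the work surface. World frame = base frame: x ahead of the robot, y to its left, z up, the work surface at z = 0. Lengths are in mm, angles in rad, forces in N, time in s.
With the tool pointing down it reaches from about 400 to 925 mm from the base axis. Payload 12.5 kg.
Tool frame: the origin (TCP) lies midway between the tips of the shut fingers; the grasp point (between the pads) lies 19 mm behind it; z points along the fingers, y is the line along which they close (so a half turn about z gives the same grasp; the last joint's range is limited). The gripper opens to 95 mm and grips with 3 to 60 N. Pads are 20 mm wide; open, the fingers measure 119 mm over their backs; the gripper's body (75 mm by 180 mm) begins 59 mm behind the grasp point.
Start: joints at [-1.216, 0.491, 1.559, -0, 1.092, -0.106], TCP at [277.941, -559.821, 181.261] pointing down, gripper open.
Joint ranges: [-3.1, 3.1], [-0.84, 2.19], [0.05, 2.79], [-1.13, 4.28], [0.06, 2.93], [-2.69, 2.69]. Speed limits (rad/s): [2.22, 2.22, 2.79, 3.14, 3.14, 3.14].

## Interface

Orientations are given as [roll, pitch, yaw] about the fixed x, y, z axes, in that order (R = Rz(yaw) Ry(pitch) Rx(roll)).
In Python, from cell import env gives the robot as it stands.
- The arm moves only by the tool arm_command, never from a script. Its argument "targets" is a list of rows, each a list of 5 numbers: the shift along the tool's x, y, z in mm, then the turn about the tool's z in degrees, then the opening, from 0 (shut) to 1 (fully open). In form: [[tx, ty, tz, roll, fingers], ...]. A call has 1 to 5 rows; each row is the pose to reach, as a shift and turn from the pose commanded when the call began, along the tool's axes at that moment; what a row does not reach only later rows make up. A row lasts 1/10 s, in which the tool goes at most 50 mm and 8.59 degrees, less where a joint would pass 70% of its speed; a pose out of reach is approached as far as the arm can. A call with a gripper value outside its range is refused whole. The fingers move at their own pace and stop on an object; the grip force is fixed at half the most. Time passes only in rows, so rows that repeat a pose let the fingers close. It gives the time, the measured TCP pose, the force, the opening and the grip force at its end, in the units of the state.
- env.state(): the state, without advancing time (a new reading comes with each control period).
- env.read_camera(name): name is "side" or "top" or "wrist"; returns a dict with "frame" (400x640x3 uint8, red, green, blue), "vertical_fov" (degrees; the focal length in pixels is half the picture's height over the tangent of half this angle, whatever the lens; pixels are square), "cx", "cy" (the principal point, pixels), "world_from_camera" (4x4, takes a point from camera to world coordinates); the wrist camera has in their place "hand_eye" (4x4, takes a point from camera to tool coordinates, whose origin is the TCP and whose axes are the flange's). Camera axes: x right, y down, z forward; pixel columns grow to the right and rows downward; lengths in mm; the calibration is good to about 2 mm. A picture is of the moment at which its call begins: read the wrist's pose just before it. There is no depth.
- env.job_done(): hands the job in; it is judged then, once.
The state is a dict: "t": time; "joints": joint angles; "qvel": joint speeds; "tau": joint torques, N m; "eef_pos": TCP position; "tcp_rot": TCP orientation; "ft_force": force on the tool from outside, world axes, zero at the start; "moment": the same for the moment, N m; "opening": opening from 0.0 (shut) to 1.0 (fully open); "grip_force": force on a finger pad.
Only numpy, scipy, OpenCV 4.12 (cv2) and the standard library are available. Lean on these libraries where they do the work, as an engineer would, in place of code of your own. Each camera call takes 0.05 s, during which the arm holds its last target. There are 200 camera calls.

## Working session

There is one attempt and no reset: what is moved stays moved. The work goes in short steps, Python scripts to look and compute and a tool call to move; the robot and the scene stay as the last step left them, time stands still between calls to the robot, and variables do not carry over. Pictures are saved under pics/ and viewed, at most 14 in all, crops included, and the job is handed in when it is done.

Besides the shell and the picture viewer there is one more tool, called after "Call:" as name(argument=value, ...), one argument or row to a line, values as JSON. arm_command: Moves the arm, as the interface text tells. Its arguments: {"type":"object","properties":{"targets":{"type":"array","items":{"type":"array","items":{"type":"number"}}}},"required":["targets"]}

```bash
mkdir -p pics; cat > h.py <<'E'
import numpy as np, cv2
from cell import env
def cam(n):
    c=env.read_camera(n); f=200/np.tan(np.radians(c["vertical_fov"]/2)); c["f"]=f
    return c
def ray(c,u,v,z,T=None):
    T=np.array(c["world_from_camera"]) if T is None else T
    d=T[:3,:3]@np.array([(u-c["cx"])/c["f"],(v-c["cy"])/c["f"],1]); o=T[:3,3]
    return (o+d*(z-o[2])/d[2]).round(1)
def save(c,n): cv2.imwrite(f"pics/{n}.png",c["frame"][:,:,::-1])
E
python3 - <<'E'
from h import *
for n in("top","side"):
    c=cam(n); save(c,n+"0"); np.save(n+"0.npy",c,allow_pickle=True)
    print(n,c["f"],c["cx"],c["cy"],np.array(c["world_from_camera"]).round(3).tolist())
s=env.state();print(s["t"],s["eef_pos"],s["tcp_rot"],s["opening"])
E
```

```text
top 390.29635327201066 328.2807969166211 201.27370214871408 [[-0.0, -0.984, 0.177, 448.542], [-1.0, -0.004, -0.021, 11.573], [0.021, -0.177, -0.984, 1086.942], [0.0, 0.0, 0.0, 1.0]]
side 395.0390859472572 319.56667564557404 196.6381507800112 [[0.995, -0.062, 0.074, 541.402], [-0.097, -0.655, 0.749, -817.506], [0.002, -0.753, -0.658, 769.614], [0.0, 0.0, 0.0, 1.0]]
0.1 [ 277.84654964 -559.56222769  180.74290668] [-3.14063934e+00 -5.99434870e-05  4.60819164e-01] 0.9979315582081072
```

View pics/top0.png

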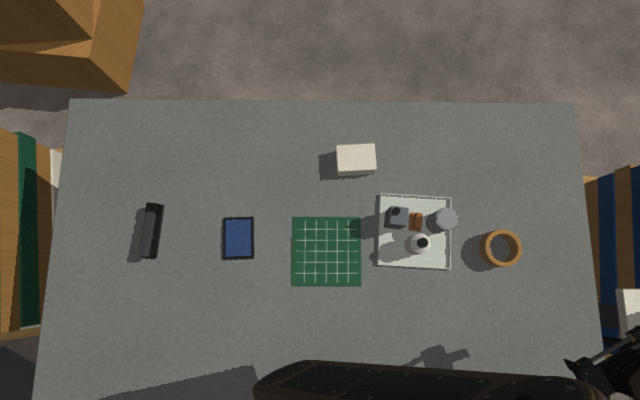

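View pics/side0.png

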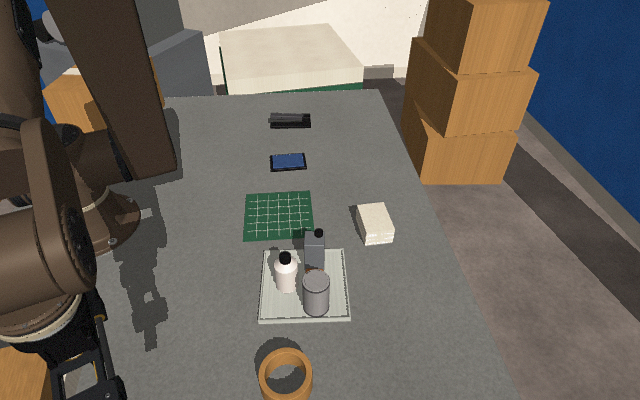

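The top view shows the tray at (415,231) with the bottle cap at (422,243) in front, the tin top at (446,219) on the right and the canister at (398,217) on the left. The stamp is at (416,221), the mat at (326,251) and the pad at (238,238). The side view confirms this and shows all three standing.

```bash
python3 - <<'E'
from h import *
c=np.load("top0.npy",allow_pickle=True).item()
for n,u,v,z in [("tray",415,231,12),("tin",446,218,99),("bottle",422,243,107),("can",398,215,95),("stamp",416,221,51),("mat",326,251.5,3),("pad",238,238,12),("leaf",356,158,48),("tape",501,248,48),("stapler",152,231,50)]: print(n,ray(c,u,v,z))
f=c["frame"];hsv=cv2.cvtColor(f,cv2.COLOR_RGB2HSV)
for n,lo,hi,z in [("mat",(65,90,40),(90,255,255),3),("pad",(105,100,40),(125,255,255),12)]:
    m=cv2.inRange(hsv,lo,hi); cs=cv2.findContours(m[190:300,200:380].copy(),0,2)[0]; k=max(cs,key=cv2.contourArea)
    r=cv2.boxPoints(cv2.minAreaRect(k))+[200,190]; p=np.array([ray(c,*q,z) for q in r]); print(n,p[:,:2].tolist(),p.mean(0))
E
```

```text
tray [ 559.5 -251.8   12. ]
tin [ 584.2 -311.8   99. ]
bottle [ 519.5 -245.   107. ]
can [ 592.2 -189.1   95. ]
stamp [ 582.4 -246.    51. ]
mat [503.3  -5.    3. ]
pad [539.3 236.2  12. ]
leaf [757.8 -87.1  48. ]
tape [ 510.7 -472.2   48. ]
stapler [554.2 454.9  50. ]
mat [[599.0, 90.2], [599.5, -100.4], [412.8, -97.7], [412.9, 87.1]] [506.05  -5.2    3.  ]
pad [[591.7, 274.1], [591.8, 205.3], [490.5, 201.8], [490.4, 269.4]] [541.1  237.65  12.  ]
```

Positions fit the given sizes: the mat spans about 187×190 mm, and neighbours are about 60–66 mm from the stamp. I'll move above the tray for a wrist look.

Call:
arm_command(
  targets=[
    [37,-17,-30,5.2,1],
    [74,-34,-60,10.5,1],
    [111,-51,-90,15.8,1],
    [147,-68,-120,21,1],
    [183,-85,-140,26.4,1],
  ],
)

```text
t: 0.6
eef_pos: [404.9, -401.1, 323.1]
tcp_rot: [3.14, -0.001, -0.004]
ft_force: [0.2, 0.1, 0.1]
opening: 0.999
grip_force: 0.0
```

Call:
arm_command(
  targets=[
    [25,-35,0,0,1],
    [50,-70,0,0,1],
    [75,-105,0,0,1],
    [100,-140,0,0,1],
    [115,-156,0,0,1],
  ],
)

```text
t: 1.1
eef_pos: [520.2, -243.5, 321.1]
tcp_rot: [-3.141, 0.0, 0.002]
ft_force: [0.1, -0.6, 1.2]
opening: 1.001
grip_force: 0.0
```

```bash
cat >> h.py <<'E'
from scipy.spatial.transform import Rotation as R
def wrist():
    s=env.state(); c=cam("wrist"); T=np.eye(4); T[:3,:3]=R.from_euler("xyz",s["tcp_rot"]).as_matrix(); T[:3,3]=s["eef_pos"]
    c["T"]=T@np.array(c["hand_eye"]); return c,s
E
python3 - <<'E'
from h import *
c,s=wrist(); save(c,"w1"); np.save("w1.npy",c,allow_pickle=True); print(c["f"],c["cx"],c["cy"],np.array(c["hand_eye"]).round(3).tolist(),s["eef_pos"],s["joints"])
E
```

```text
304.2389605087255 315.1837234162983 195.32303838608163 [[0.0, -0.968, -0.252, 70.651], [1.0, 0.0, -0.0, 1.327], [0.0, -0.252, 0.968, -203.779], [0.0, 0.0, 0.0, 1.0]] [ 520.20805588 -243.51354527  321.12620741] [-5.53000370e-01  3.08587192e-01  1.47617972e+00  3.92425504e-04
  1.35721264e+00  1.01570744e+00]
```

View pics/w1.png

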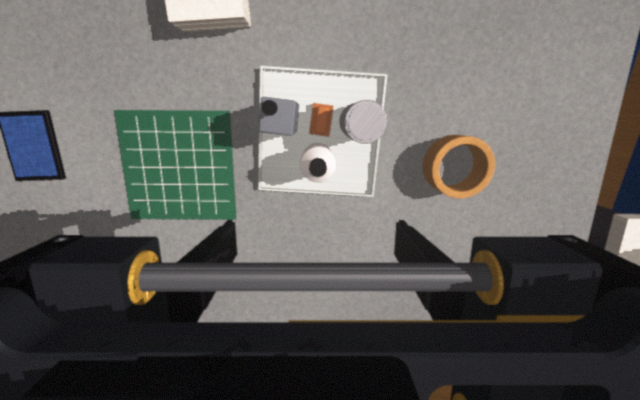

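The wrist view shows the tray in full: canister top around (281,117), stamp (321,119), tin top (365,122) and bottle cap (317,167). I'll segment these.

```bash
python3 - <<'E'
from h import *
c=np.load("w1.npy",allow_pickle=True).item(); f=c["frame"]; x0,y0=245,55
cr=f[y0:205,x0:400]; hsv=cv2.cvtColor(cr,cv2.COLOR_RGB2HSV); g=cv2.cvtColor(cr,cv2.COLOR_RGB2GRAY)
st=cv2.inRange(hsv,(0,110,40),(20,255,255)); cap=cv2.inRange(g,0,45)
for n,m,z in(("stamp",st,51),("caps",cap,107)):
    for k in cv2.findContours(m,0,2)[0]:
        if cv2.contourArea(k)<20: continue
        r=cv2.minAreaRect(k); b=cv2.boxPoints(r)+[x0,y0]; M=cv2.moments(k); u,v=M["m10"]/M["m00"]+x0,M["m01"]/M["m00"]+y0
        print(n,cv2.contourArea(k),(u,v),ray(c,u,v,z,c["T"]),[ray(c,*q,z,c["T"])[:2].tolist() for q in b])
# tin lid circle
for ci in (cv2.HoughCircles(cv2.resize(g,None,fx=4,fy=4,interpolation=2),3,2,100,param1=120,param2=25,minRadius=65,maxRadius=95) if 0 else cv2.HoughCircles(cv2.resize(g,None,fx=4,fy=4,interpolation=2),cv2.HOUGH_GRADIENT,2,120,param1=120,param2=40,minRadius=65,maxRadius=100))[0][:4]:
    u,v=ci[0]/4+x0,ci[1]/4+y0; print("circ",u,v,ci[2]/4,ray(c,u,v,99,c["T"]))
cv2.imwrite("pics/w1c.png",cv2.resize(cr,None,fx=4,fy=4,interpolation=2)[:,:,::-1])
E
```

```text
stamp 527.5 (320.8609794628752, 118.97282780410742) [ 586.9 -253.1   51. ] [[566.7, -235.0], [610.1, -241.4], [606.2, -270.3], [562.6, -264.5]]
caps 102.0 (268.59150326797385, 107.49836601307189) [ 601.9 -183.   107. ] [[594.8, -175.3], [610.1, -175.9], [610.1, -191.7], [594.9, -191.2]]
circ 367.25 121.75 21.95 [ 583.7 -315.4   99. ]
circ 318.75 163.25 16.9 [ 526.8 -249.7   99. ]
```

View pics/w1c.png

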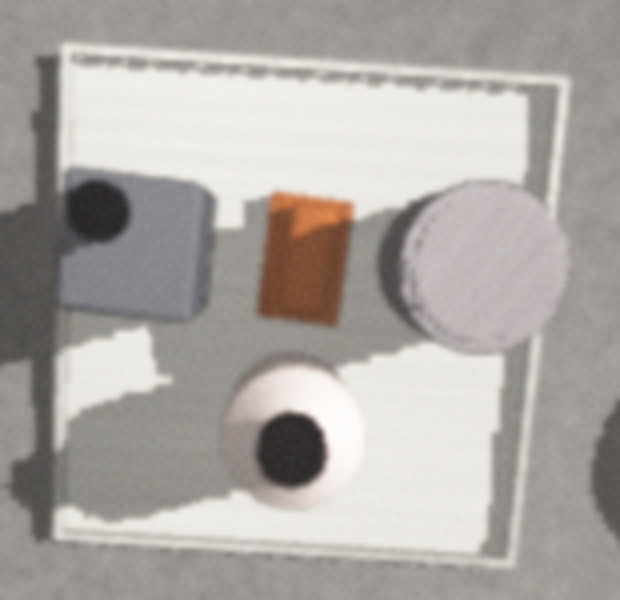

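The crop shows the stamp and canister turned slightly, clockwise from above. The canister's top face has corners near (65,172), (195,182), (188,320) and (60,302), and the bottle cap is at (292,449), in crop pixels.

```bash
python3 - <<'E'
from h import *
c=np.load("w1.npy",allow_pickle=True).item(); x0,y0=245,55
P=lambda u,v,z:ray(c,u/4+x0,v/4+y0,z,c["T"])[:2]
can=np.array([P(65,172,95),P(195,182,95),P(188,320,95),P(60,302,95)]);print("can",can.tolist(),can.mean(0))
print("bottle",P(292,449,107),"tin",P(485,268,99))
st=np.array([P(275,193,51),P(353,202,51),P(338,325,51),P(258,315,51)]);print("stamp",st.tolist(),st.mean(0))
tr=np.array([P(65,46,12),P(567,80,12),P(512,565,12),P(55,538,12)]);print("tray",tr.tolist(),tr.mean(0))
mt=np.array([ray(c,u,v,3,c["T"])[:2] for u,v in((115,110),(232,111),(236,219),(127,219))]);print("mat",mt.tolist(),mt.mean(0))
E
```

```text
can [[614.5, -171.8], [611.4, -215.5], [565.6, -212.4], [571.6, -168.2]] [ 590.775 -191.975]
bottle [ 522.4 -248.6] tin [ 583.4 -314. ]
stamp [[609.6, -242.3], [606.4, -271.4], [561.2, -266.5], [564.9, -235.8]] [ 585.525 -254.   ]
tray [[666.2, -159.6], [654.1, -357.3], [456.1, -345.5], [467.7, -146.9]] [ 561.025 -252.325]
mat [[600.1, 86.4], [598.9, -106.9], [410.6, -101.6], [410.1, 95.7]] [504.925  -6.6  ]
```

Call:
arm_command(
  targets=[
    [1,3,50,0,1],
    [1,3,100,0,1],
    [1,3,150,0,1],
    [1,3,200,0,1],
    [1,3,245,0,1],
  ],
)

```text
t: 1.65
eef_pos: [519.3, -249.3, 74.0]
tcp_rot: [-3.141, 0.001, -0.0]
ft_force: [0.9, -1.0, -0.4]
opening: 0.998
grip_force: 0.0
```

Call:
arm_command(
  targets=[
    [0,0,20,0,1],
    [0,0,35,0,1],
    [0,0,38,0,0],
    [0,0,38,0,0],
    [0,0,38,0,0],
  ],
)

```text
t: 2.15
eef_pos: [520.4, -249.7, 39.1]
tcp_rot: [3.141, -0.001, -0.0]
ft_force: [-0.5, -0.3, 0.2]
opening: 0.802
grip_force: 0.0
```

Call:
arm_command(
  targets=[
    [0,0,0,0,0],
    [0,0,0,0,0],
    [0,0,0,0,0],
  ],
)

```text
t: 2.45
eef_pos: [520.2, -249.2, 38.8]
tcp_rot: [3.141, -0.001, 0.0]
ft_force: [0.5, 1.2, 0.9]
opening: 0.554
grip_force: 30.3
```

Call:
arm_command(
  targets=[
    [0,0,-10,0,0],
    [0,0,-30,0,0],
    [0,0,-55,0,0],
    [0,0,-80,0,0],
    [0,0,-80,0,0],
  ],
)

```text
t: 2.95
eef_pos: [521.3, -250.0, 121.5]
tcp_rot: [3.139, -0.005, 0.0]
ft_force: [0.5, -0.5, -2.8]
opening: 0.547
grip_force: 30.0
```

Call:
arm_command(
  targets=[
    [-10,-25,0,0,0],
    [-20,-60,0,0,0],
    [-30,-95,0,0,0],
    [-40,-130,0,0,0],
    [-50,-165,0,0,0],
  ],
)

```text
t: 3.45
eef_pos: [468.9, -82.9, 117.5]
tcp_rot: [-3.141, 0.001, -0.0]
ft_force: [0.7, 0.1, -3.1]
opening: 0.553
grip_force: 30.0
```

Call:
arm_command(
  targets=[
    [0,-35,0,0,0],
    [0,-65,0,0,0],
    [0,-80,0,0,0],
    [0,-80,20,0,0],
    [0,-80,45,0,0],
  ],
)

```text
t: 3.95
eef_pos: [470.2, -3.7, 72.8]
tcp_rot: [3.141, -0.002, 0.001]
ft_force: [0.1, 0.3, -3.6]
opening: 0.551
grip_force: 30.0
```

Call:
arm_command(
  targets=[
    [0,0,15,0,0],
    [0,0,27,0,0],
    [0,0,33,0,0],
    [0,0,34,0,0],
    [0,0,34,0,0],
  ],
)

```text
t: 4.45
eef_pos: [469.9, -4.3, 39.1]
tcp_rot: [3.142, 0.0, 0.0]
ft_force: [0.0, -0.3, -4.3]
opening: 0.547
grip_force: 30.0
```

Call:
arm_command(
  targets=[
    [0,0,0,0,0.8],
    [0,0,0,0,1],
    [0,0,0,0,1],
    [0,0,0,0,1],
    [0,0,0,0,1],
  ],
)

```text
t: 4.95
eef_pos: [470.1, -4.4, 39.4]
tcp_rot: [3.141, -0.0, -0.0]
ft_force: [-0.4, -0.8, 0.7]
opening: 0.917
grip_force: 0.0
```

Call:
arm_command(
  targets=[
    [0,0,-20,0,1],
    [0,0,-60,0,1],
    [0,0,-100,0,1],
    [0,0,-140,0,1],
    [0,0,-160,0,1],
  ],
)

```text
t: 5.45
eef_pos: [470.8, -4.4, 202.5]
tcp_rot: [3.141, -0.004, 0.0]
ft_force: [-0.0, -0.3, -0.2]
opening: 1.004
grip_force: 0.0
```

Call:
arm_command(
  targets=[
    [12,32,0,-8.4,1],
    [24,64,0,-16.8,1],
    [36,96,0,-25.2,1],
    [48,128,0,-33.6,1],
    [60,160,0,-42,1],
  ],
)

```text
t: 5.95
eef_pos: [530.3, -165.7, 199.3]
tcp_rot: [3.141, 0.0, 0.739]
ft_force: [1.0, 0.2, -0.5]
opening: 1.0
grip_force: 0.0
```

Call:
arm_command(
  targets=[
    [-12,29,0,-8.4,1],
    [-24,59,0,-16.8,1],
    [-36,88,0,-25.2,1],
    [-48,118,0,-33.6,1],
    [-60,147,0,-42,1],
  ],
)

```text
t: 6.45
eef_pos: [584.0, -315.0, 199.1]
tcp_rot: [-3.141, -0.0, 1.472]
ft_force: [1.0, 0.6, 0.2]
opening: 1.003
grip_force: 0.0
```

Call:
arm_command(
  targets=[
    [0,0,0,0,1],
  ],
)

```text
t: 6.55
eef_pos: [584.2, -316.8, 198.4]
tcp_rot: [-3.141, 0.0, 1.469]
ft_force: [-0.5, 0.5, -0.4]
opening: 0.995
grip_force: 0.0
```

Call:
arm_command(
  targets=[
    [3,0,40,0,1],
    [3,0,80,0,1],
    [3,0,115,0,1],
    [3,0,140,0,1],
    [3,0,154,0,1],
  ],
)

```text
t: 7.05
eef_pos: [583.2, -309.6, 43.1]
tcp_rot: [-3.139, -0.001, 1.465]
ft_force: [0.2, 0.5, 0.2]
opening: 0.997
grip_force: 0.0
```

Call:
arm_command(
  targets=[
    [0,0,0,0,0],
    [0,0,0,0,0],
    [0,0,0,0,0],
    [0,0,0,0,0],
    [0,0,0,0,0],
  ],
)

```text
t: 7.55
eef_pos: [584.4, -310.9, 46.2]
tcp_rot: [3.14, 0.001, 1.466]
ft_force: [0.5, 0.5, -0.8]
opening: 0.638
grip_force: 0.0
```

Call:
arm_command(
  targets=[
    [0,0,0,0,0],
    [0,0,0,0,0],
  ],
)

```text
t: 7.75
eef_pos: [584.3, -310.9, 45.9]
tcp_rot: [3.141, 0.0, 1.466]
ft_force: [-1.3, 0.6, 6.5]
opening: 0.61
grip_force: 30.0
```

Call:
arm_command(
  targets=[
    [0,0,-10,0,0],
    [0,0,-35,0,0],
    [0,0,-65,0,0],
    [0,0,-100,0,0],
    [0,0,-125,0,0],
  ],
)

```text
t: 8.25
eef_pos: [584.2, -310.7, 172.5]
tcp_rot: [3.141, 0.0, 1.466]
ft_force: [0.8, -0.4, -4.3]
opening: 0.605
grip_force: 30.0
```

Call:
arm_command(
  targets=[
    [20,-6,0,0,0],
    [50,-15,0,0,0],
    [85,-26,0,0,0],
    [120,-37,0,0,0],
    [155,-48,0,0,0],
  ],
)

```text
t: 8.75
eef_pos: [551.8, -150.1, 170.2]
tcp_rot: [-3.141, -0.0, 1.466]
ft_force: [1.1, 0.7, -4.8]
opening: 0.603
grip_force: 30.0
```

Call:
arm_command(
  targets=[
    [35,-11,0,0,0],
    [65,-21,0,0,0],
    [84,-27,0,0,0],
    [84,-27,20,0,0],
    [84,-27,50,0,0],
  ],
)

```text
t: 9.25
eef_pos: [535.2, -64.5, 121.3]
tcp_rot: [3.138, 0.001, 1.468]
ft_force: [0.2, -0.3, -5.6]
opening: 0.603
grip_force: 30.0
```

Call:
arm_command(
  targets=[
    [0,0,25,0,0],
    [0,0,50,0,0],
    [0,0,65,0,0],
    [0,0,72,0,0],
    [0,0,75,0,0],
  ],
)

```text
t: 9.75
eef_pos: [534.0, -65.0, 45.8]
tcp_rot: [-3.14, -0.0, 1.466]
ft_force: [-13.4, 2.4, 33.8]
opening: 0.605
grip_force: 30.1
```

Call:
arm_command(
  targets=[
    [0,0,0,0,0.8],
    [0,0,0,0,1],
    [0,0,0,0,1],
    [0,0,0,0,1],
    [0,0,0,0,1],
  ],
)

```text
t: 10.25
eef_pos: [534.7, -65.3, 45.5]
tcp_rot: [3.141, 0.0, 1.466]
ft_force: [-0.3, -0.0, 0.4]
opening: 0.962
grip_force: 0.0
```

Call:
arm_command(
  targets=[
    [0,0,-20,0,1],
    [0,0,-60,0,1],
    [0,0,-100,0,1],
    [0,0,-130,0,1],
    [0,0,-150,0,1],
  ],
)

```text
t: 10.75
eef_pos: [535.0, -65.3, 197.7]
tcp_rot: [3.139, 0.0, 1.466]
ft_force: [-0.7, -0.2, -0.3]
opening: 1.004
grip_force: 0.0
```

Call:
arm_command(
  targets=[
    [-40,23,0,0,1],
    [-80,46,0,0,1],
    [-119,69,0,0,1],
    [-119,69,0,0,1],
  ],
)

```text
t: 11.15
eef_pos: [592.0, -195.1, 194.6]
tcp_rot: [3.141, 0.001, 1.463]
ft_force: [-0.9, 0.7, -0.2]
opening: 0.997
grip_force: 0.0
```

Call:
arm_command(
  targets=[
    [0,0,40,0,1],
    [0,0,80,0,1],
    [0,0,115,0,1],
    [0,0,140,0,1],
    [0,0,151,0,1],
  ],
)

```text
t: 11.65
eef_pos: [589.6, -189.9, 42.0]
tcp_rot: [-3.138, -0.001, 1.466]
ft_force: [-0.2, -0.4, 1.1]
opening: 1.0
grip_force: 0.0
```

Call:
arm_command(
  targets=[
    [0,0,0,0,0.8],
    [0,0,0,0,0.5],
    [0,0,0,0,0],
    [0,0,0,0,0],
    [0,0,0,0,0],
  ],
)

```text
t: 12.15
eef_pos: [591.0, -190.9, 45.1]
tcp_rot: [3.14, 0.0, 1.466]
ft_force: [-0.2, 0.4, -0.3]
opening: 0.635
grip_force: 0.0
```

Call:
arm_command(
  targets=[
    [0,0,0,0,0],
    [0,0,0,0,0],
    [0,0,0,0,0],
    [0,0,0,0,0],
  ],
)

```text
t: 12.55
eef_pos: [590.8, -190.8, 44.6]
tcp_rot: [3.141, 0.0, 1.466]
ft_force: [-1.5, -0.1, 4.0]
opening: 0.506
grip_force: 29.9
```

Call:
arm_command(
  targets=[
    [0,0,-10,0,0],
    [0,0,-35,0,0],
    [0,0,-65,0,0],
    [0,0,-100,0,0],
    [0,0,-125,0,0],
  ],
)

```text
t: 13.05
eef_pos: [590.7, -190.7, 171.5]
tcp_rot: [3.141, 0.0, 1.466]
ft_force: [0.6, -0.5, -3.6]
opening: 0.507
grip_force: 29.9
```

Call:
arm_command(
  targets=[
    [20,-6,0,0,0],
    [50,-15,0,0,0],
    [85,-26,0,0,0],
    [120,-37,0,0,0],
    [155,-48,0,0,0],
  ],
)

```text
t: 13.55
eef_pos: [557.6, -29.4, 168.2]
tcp_rot: [-3.14, -0.0, 1.466]
ft_force: [1.2, 0.8, -3.3]
opening: 0.502
grip_force: 29.9
```

Call:
arm_command(
  targets=[
    [35,-11,0,0,0],
    [65,-21,0,0,0],
    [84,-27,0,0,0],
    [84,-27,20,0,0],
    [84,-27,50,0,0],
  ],
)

```text
t: 14.05
eef_pos: [540.6, 56.3, 119.2]
tcp_rot: [3.14, -0.0, 1.468]
ft_force: [0.5, -0.6, -4.2]
opening: 0.501
grip_force: 29.9
```

Call:
arm_command(
  targets=[
    [0,0,25,0,0],
    [0,0,50,0,0],
    [0,0,65,0,0],
    [0,0,71,0,0],
    [0,0,74,0,0],
  ],
)

```text
t: 14.55
eef_pos: [540.3, 55.2, 44.5]
tcp_rot: [-3.14, 0.0, 1.466]
ft_force: [-3.7, -0.8, 13.0]
opening: 0.502
grip_force: 29.9
```

Call:
arm_command(
  targets=[
    [0,0,0,0,0.8],
    [0,0,0,0,1],
    [0,0,0,0,1],
    [0,0,0,0,1],
    [0,0,0,0,1],
  ],
)

```text
t: 15.05
eef_pos: [541.3, 54.7, 45.6]
tcp_rot: [3.141, 0.0, 1.466]
ft_force: [-0.3, 0.1, 0.1]
opening: 0.867
grip_force: 0.0
```

Call:
arm_command(
  targets=[
    [0,0,-20,0,1],
    [0,0,-60,0,1],
    [0,0,-100,0,1],
    [0,0,-130,0,1],
    [0,0,-150,0,1],
  ],
)

```text
t: 15.55
eef_pos: [541.6, 54.8, 197.8]
tcp_rot: [3.139, -0.0, 1.466]
ft_force: [-0.3, -0.5, -0.2]
opening: 1.0
grip_force: 0.0
```

Call:
arm_command(
  targets=[
    [-30,1,-20,8.4,1],
    [-60,2,-40,16.8,1],
    [-90,4,-60,25.2,1],
    [-120,5,-80,33.6,1],
    [-150,6,-100,42,1],
  ],
)

```text
t: 16.05
eef_pos: [531.0, -96.1, 296.3]
tcp_rot: [3.141, -0.0, 0.727]
ft_force: [0.1, 0.4, 0.3]
opening: 0.999
grip_force: 0.0
```

Call:
arm_command(
  targets=[
    [-23,21,0,8.4,1],
    [-45,43,0,16.8,1],
    [-68,64,0,25.2,1],
    [-90,86,0,33.6,1],
    [-113,107,0,42,1],
  ],
)

```text
t: 16.55
eef_pos: [518.7, -251.4, 295.4]
tcp_rot: [3.141, -0.0, -0.006]
ft_force: [0.9, -1.0, -0.4]
opening: 0.998
grip_force: 0.0
```

Call:
arm_command(
  targets=[
    [0,0,0,6,1],
    [0,0,0,6,1],
  ],
)

```text
t: 16.75
eef_pos: [518.7, -250.9, 295.1]
tcp_rot: [-3.141, 0.0, -0.108]
ft_force: [0.3, 0.5, -0.9]
opening: 0.999
grip_force: 0.0
```

```bash
python3 - <<'E'
from h import *
c,s=wrist(); print(s["eef_pos"],s["tcp_rot"]); save(c,"w2"); np.save("w2.npy",c,allow_pickle=True)
hsv=cv2.cvtColor(c["frame"],cv2.COLOR_RGB2HSV); m=cv2.inRange(hsv,(0,110,40),(20,255,255)); m[230:]=0; m[:,420:]=0
for k in cv2.findContours(m,0,2)[0]:
    if cv2.contourArea(k)<100: continue
    b=cv2.boxPoints(cv2.minAreaRect(k)); M=cv2.moments(k); p=[ray(c,*q,51,c["T"])[:2] for q in b]
    print(cv2.contourArea(k),b.tolist(),ray(c,M["m10"]/M["m00"],M["m01"]/M["m00"],51,c["T"]),[x.tolist() for x in p])
x,y=(int(v) for v in (260,60)); cv2.imwrite("pics/w2c.png",cv2.resize(c["frame"][60:210,60:420],None,fx=2.2,fy=2.2,interpolation=2)[:,:,::-1])
E
```

```text
[ 518.68965328 -250.86128791  295.06623158] [-3.14144436e+00  2.62405140e-04 -1.07644065e-01]
597.5 [[302.0, 103.0], [322.0, 103.0], [322.0, 135.0], [302.0, 135.0]] [ 586.4 -254.3   51. ] [[608.8, -243.1], [605.8, -271.1], [561.7, -266.6], [564.8, -237.9]]
```

View pics/w2c.png

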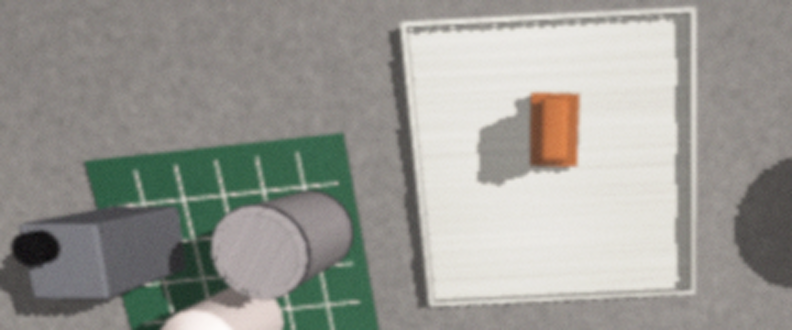

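The view shows all three standing on the mat. The stamp is alone in the tray and square to the tool, at (312,119) in the full picture.

Call:
arm_command(
  targets=[
    [15,-1,48,0,1],
    [30,-2,95,0,1],
    [45,-3,142,0,1],
    [60,-4,189,0,1],
    [67,-4,230,0,1],
  ],
)

```text
t: 17.3
eef_pos: [586.9, -252.1, 63.1]
tcp_rot: [-3.142, 0.0, -0.1]
ft_force: [0.4, -0.2, 1.0]
opening: 0.998
grip_force: 0.0
```

Call:
arm_command(
  targets=[
    [0,0,20,0,1],
    [0,0,36,0,0.7],
    [0,0,42,0,0.5],
    [0,0,42,0,0],
    [0,0,42,0,0],
  ],
)

```text
t: 17.8
eef_pos: [586.6, -253.1, 24.2]
tcp_rot: [3.141, -0.001, -0.103]
ft_force: [0.1, -0.0, 0.2]
opening: 0.722
grip_force: 0.0
```

Call:
arm_command(
  targets=[
    [0,0,0,0,0],
    [0,0,0,0,0],
    [0,0,0,0,0],
    [0,0,0,0,0],
    [0,0,0,0,0],
  ],
)

```text
t: 18.3
eef_pos: [586.1, -253.2, 23.4]
tcp_rot: [3.141, -0.0, -0.105]
ft_force: [0.3, 0.3, 0.4]
opening: 0.298
grip_force: 0.0
```

Call:
arm_command(
  targets=[
    [0,0,0,0,0],
    [0,0,0,0,0],
    [0,0,0,0,0],
  ],
)

```text
t: 18.6
eef_pos: [586.0, -253.2, 23.2]
tcp_rot: [3.142, 0.0, -0.105]
ft_force: [0.1, -0.4, 0.5]
opening: 0.051
grip_force: 0.0
```

The fingers closed past the 20 mm bar, so they missed it. I'll look before doing anything else.

```bash
python3 - <<'E'
from h import *
c,s=wrist(); print(s["eef_pos"],s["opening"],s["grip_force"]); save(c,"w3"); d=cam("side"); t=cam("top")
a=cv2.resize(d["frame"][220:340,230:390],(800,600),interpolation=2)[:, :, ::-1]
cv2.imwrite("pics/m3.png",np.vstack([cv2.resize(c["frame"],(480,300))[:,:,::-1],cv2.resize(d["frame"][230:350,240:432],(480,300),interpolation=2)[:,:,::-1]]))
E
```

```text
[ 586.04783078 -253.20306245   23.21849196] 0.051042824518251186 0.0
```

View pics/m3.png

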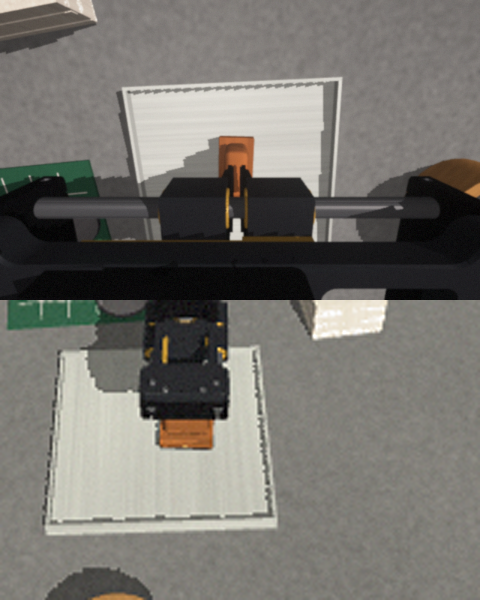

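```bash
python3 - <<'E'
from h import *
d=cam("side"); f=d["frame"]; hsv=cv2.cvtColor(f,cv2.COLOR_RGB2HSV); m=cv2.inRange(hsv,(0,110,40),(20,255,255)); m[:250]=0;m[310:]=0;m[:,:290]=0;m[:,340:]=0
ys,xs=np.nonzero(m);print(xs.min(),xs.max(),ys.min(),ys.max()); 
for z in(15,): print(ray(d,xs.min(),ys.max(),3),ray(d,xs.max(),ys.max(),3))
c,s=wrist(); print(s["opening"],s["grip_force"])
hsv=cv2.cvtColor(c["frame"],cv2.COLOR_RGB2HSV); m=cv2.inRange(hsv,(0,110,40),(20,255,255)); m[:150]=0;m[235:]=0;m[:,:270]=0;m[:,350:]=0
ys,xs=np.nonzero(m);b=(xs.min(),xs.max(),ys.min(),ys.max());print(b,[ray(c,xs[ys==ys.min()].mean(),ys.min(),z,c["T"]) for z in(15,51)])
cv2.imwrite("pics/w3c.png",cv2.resize(c["frame"][160:260,250:380],None,fx=5,fy=5,interpolation=2)[:,:,::-1])
E
```

```text
298 330 250 288
[ 546.3 -262.1    3. ] [ 620.6 -269.2    3. ]
0.008729512602552052 0.0
(np.int64(292), np.int64(337), np.int64(182), np.int64(234)) [array([ 612.1, -249.2,   15. ]), array([ 619.6, -251.4,   51. ])]
```

View pics/w3c.png

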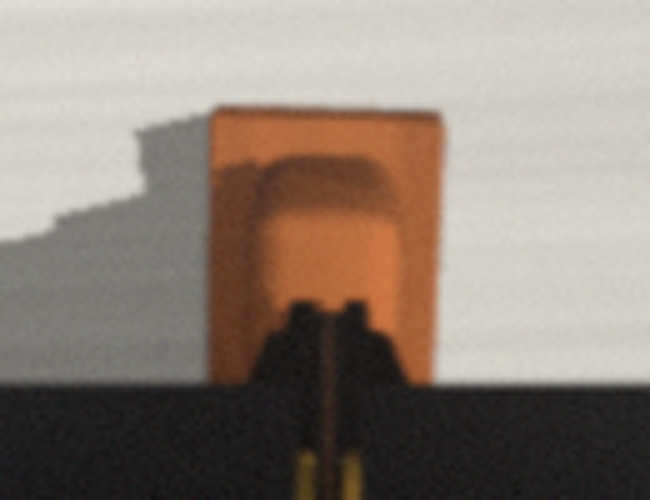

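The stamp is undisturbed: its far base edge is at x≈612, as before. The shut fingers sit over the bar top at crop (328,300). From the pixels, the real tips are about 30 mm behind the nominal TCP. I'll reopen and go lower, where the close is safe whichever it is: the fingers would stop at opening 0.21 on the bar or 0.36 on the base.

Call:
arm_command(
  targets=[
    [0,0,0,0,0.6],
    [0,0,0,0,0.6],
    [0,0,0,0,0.6],
    [0,0,0,0,0.6],
    [0,0,0,0,0.6],
  ],
)

```text
t: 19.35
eef_pos: [586.1, -253.2, 23.2]
tcp_rot: [3.142, -0.0, -0.105]
ft_force: [-0.5, 0.4, 0.0]
opening: 0.367
grip_force: 0.0
```

Call:
arm_command(
  targets=[
    [0,0,0,0,0.6],
    [0,0,5,0,0.6],
    [0,0,10,0,0.6],
    [0,0,14,0,0.6],
    [0,0,17,0,0.6],
  ],
)

```text
t: 19.85
eef_pos: [585.9, -253.1, 5.6]
tcp_rot: [-3.141, 0.001, -0.105]
ft_force: [-0.2, 0.5, -0.5]
opening: 0.602
grip_force: 0.0
```

Call:
arm_command(
  targets=[
    [0,0,0,0,0],
    [0,0,0,0,0],
    [0,0,0,0,0],
    [0,0,0,0,0],
    [0,0,0,0,0],
  ],
)

```text
t: 20.35
eef_pos: [586.1, -253.2, 6.4]
tcp_rot: [3.141, -0.0, -0.105]
ft_force: [0.5, 0.4, -0.1]
opening: 0.236
grip_force: 0.0
```

Call:
arm_command(
  targets=[
    [0,0,0,0,0],
    [0,0,0,0,0],
  ],
)

```text
t: 20.55
eef_pos: [586.1, -253.2, 6.3]
tcp_rot: [3.141, -0.0, -0.105]
ft_force: [0.2, 1.1, 0.6]
opening: 0.207
grip_force: 30.0
```

It has gripped the bar: opening 0.207 is 19.7 mm, with 30 N. I'll lift it and carry it over to the pad.

Call:
arm_command(
  targets=[
    [0,0,-10,0,0],
    [0,0,-40,0,0],
    [0,0,-80,0,0],
    [0,0,-120,0,0],
    [0,0,-155,0,0],
  ],
)

```text
t: 21.05
eef_pos: [586.0, -253.2, 164.0]
tcp_rot: [3.141, -0.001, -0.105]
ft_force: [0.6, 0.6, -0.6]
opening: 0.206
grip_force: 30.0
```

Call:
arm_command(
  targets=[
    [-5,-25,0,0,0],
    [-13,-65,0,0,0],
    [-21,-105,0,0,0],
    [-29,-145,0,0,0],
    [-37,-185,0,0,0],
  ],
)

```text
t: 21.55
eef_pos: [568.1, -63.9, 161.9]
tcp_rot: [3.141, -0.001, -0.105]
ft_force: [0.4, -0.0, -1.5]
opening: 0.209
grip_force: 30.0
```

Call:
arm_command(
  targets=[
    [-8,-40,0,0,0],
    [-16,-80,0,0,0],
    [-24,-120,0,0,0],
    [-32,-160,0,0,0],
    [-40,-200,0,0,0],
  ],
)

```text
t: 22.05
eef_pos: [549.3, 139.4, 161.9]
tcp_rot: [-3.142, -0.001, -0.105]
ft_force: [0.0, 0.3, -1.4]
opening: 0.206
grip_force: 30.0
```

Call:
arm_command(
  targets=[
    [-7,-35,0,0,0],
    [-14,-70,0,0,0],
    [-19,-98,0,-4,0],
    [-19,-98,0,-8.3,0],
    [-19,-98,0,-8.3,0],
  ],
)

```text
t: 22.55
eef_pos: [540.7, 237.9, 161.6]
tcp_rot: [3.141, -0.0, 0.043]
ft_force: [0.1, 0.8, -1.2]
opening: 0.209
grip_force: 30.0
```

```bash
python3 - <<'E'
from h import *
c,s=wrist(); print(s["eef_pos"],s["tcp_rot"],s["opening"]); save(c,"w4"); np.save("w4.npy",c,allow_pickle=True)
E
```

```text
[540.68487256 237.94988706 161.63104649] [ 3.14146757e+00 -1.40846938e-04  4.28110421e-02] 0.20922289641954103
```

View pics/w4.png

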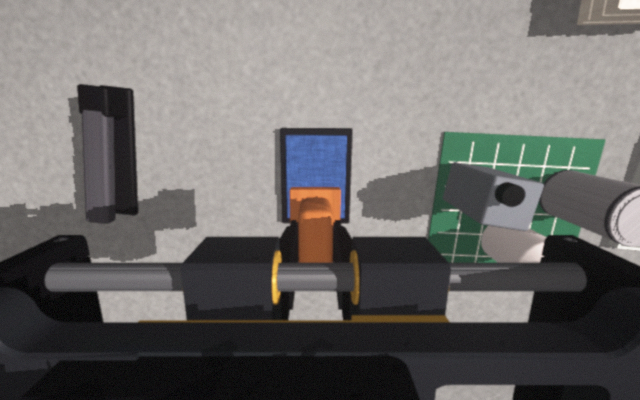

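The stamp hangs straight in the fingers at (316,195), above the blue felt, whose far black edge runs from (283,128) to (351,128). Everything on the mat is standing.

```bash
python3 - <<'E'
from h import *
c=np.load("w4.npy",allow_pickle=True).item()
hsv=cv2.cvtColor(c["frame"],cv2.COLOR_RGB2HSV); m=cv2.inRange(hsv,(105,100,40),(125,255,255)); m[:110]=0;m[235:]=0;m[:,:270]=0;m[:,360:]=0
for v in(140,160,180):
    xs=np.nonzero(m[v])[0]; print(ray(c,xs.min()-.5,v,12,c["T"]),ray(c,xs.max()+.5,v,12,c["T"]))
ys=np.nonzero(m[:,316])[0]; print(ray(c,316,ys.min()-.5,12,c["T"]))
E
```

```text
[583.5 273.7  12. ] [586.5 202.7  12. ]
[560.5 272.1  12. ] [563.5 202.3  12. ]
[536.8 271.7  12. ] [539.8 200.6  12. ]
[591.2 237.9  12. ]
```

Call:
arm_command(
  targets=[
    [0,1,40,0,0],
    [0,1,80,0,0],
    [0,1,110,0,0],
    [0,1,130,0,0],
    [0,1,138,0,0],
  ],
)

```text
t: 23.1
eef_pos: [540.5, 235.2, 21.6]
tcp_rot: [3.141, 0.003, 0.037]
ft_force: [-0.4, -0.0, -0.5]
opening: 0.209
grip_force: 30.0
```

Call:
arm_command(
  targets=[
    [0,0,3,0,0],
    [0,0,6,0,0],
    [0,0,7,0,0],
    [0,0,7,0,0],
  ],
)

```text
t: 23.5
eef_pos: [541.4, 236.3, 16.9]
tcp_rot: [-3.141, -0.001, 0.04]
ft_force: [0.6, 0.8, -1.4]
opening: 0.205
grip_force: 30.0
```

Call:
arm_command(
  targets=[
    [0,0,1,0,0],
    [0,0,1.5,0,0],
    [0,0,1.5,0,0],
  ],
)

```text
t: 23.8
eef_pos: [541.4, 236.3, 15.3]
tcp_rot: [-3.141, -0.001, 0.04]
ft_force: [-0.4, 0.6, 3.6]
opening: 0.207
grip_force: 30.0
```

Call:
arm_command(
  targets=[
    [0,0,0,0,0.3],
    [0,0,0,0,0.6],
    [0,0,0,0,0.6],
    [0,0,0,0,0.6],
    [0,0,0,0,0.6],
  ],
)

```text
t: 24.3
eef_pos: [541.1, 236.2, 14.6]
tcp_rot: [3.141, 0.0, 0.04]
ft_force: [0.1, -0.4, -0.0]
opening: 0.559
grip_force: 0.0
```

Call:
arm_command(
  targets=[
    [0,0,-10,0,0.6],
    [0,0,-50,0,0.8],
    [0,0,-95,0,1],
    [0,0,-140,0,1],
    [0,0,-180,0,1],
  ],
)

```text
t: 24.8
eef_pos: [541.0, 236.2, 197.9]
tcp_rot: [-3.141, -0.002, 0.04]
ft_force: [0.1, 0.5, -0.1]
opening: 0.881
grip_force: 0.0
```

```bash
python3 - <<'E'
from h import *
c,s=wrist(); print(s["eef_pos"],s["tcp_rot"]); 
a=cam("top"); np.save("w5.npy",c,allow_pickle=True)
cv2.imwrite("pics/w5.png",np.hstack([cv2.resize(c["frame"][80:240,250:410],(400,400),interpolation=2),cv2.resize(a["frame"][180:300,260:380],(400,400),interpolation=2)])[:,:,::-1])
E
```

```text
[540.98946385 236.19113322 197.86872774] [-3.14126013e+00 -1.51053308e-03  4.01696533e-02]
```

View pics/w5.png

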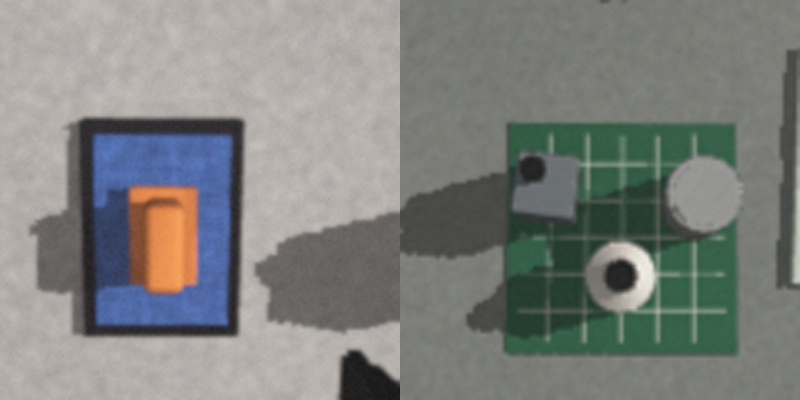

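The picture shows the stamp centred on the felt and aligned with it. Canister, tin and bottle all stand on the mat. I'll return the canister first, with the shifts reversed.

Call:
arm_command(
  targets=[
    [-1,18,0,-8.2,1],
    [-1.5,36,0,-16.4,1],
    [-2,54,0,-24.6,1],
    [-3,72,0,-32.8,1],
    [-3.6,90,0,-41,1],
  ],
)

```text
t: 25.4
eef_pos: [540.7, 145.4, 194.5]
tcp_rot: [-3.141, 0.001, 0.762]
ft_force: [1.5, -0.6, 0.3]
opening: 1.003
grip_force: 0.0
```

Call:
arm_command(
  targets=[
    [-13,13,0,-8.2,1],
    [-25,27,0,-16.4,1],
    [-38,40,0,-24.6,1],
    [-50,53,0,-32.8,1],
    [-62,66,0,-40.7,1],
  ],
)

```text
t: 25.9
eef_pos: [540.9, 54.9, 194.5]
tcp_rot: [-3.141, 0.0, 1.472]
ft_force: [0.2, -0.5, 0.0]
opening: 1.003
grip_force: 0.0
```

Call:
arm_command(
  targets=[
    [0,0,0,0,1],
    [0,0,0,0,1],
  ],
)

```text
t: 26.1
eef_pos: [541.1, 55.6, 194.6]
tcp_rot: [-3.141, -0.0, 1.462]
ft_force: [-0.2, 0.8, 0.3]
opening: 1.0
grip_force: 0.0
```

Next I go down 149 to z≈45.5, grip, lift, and shift by (-239, +75).

Call:
arm_command(
  targets=[
    [-1,0,40,0,1],
    [-1,0,80,0,1],
    [-1,0,115,0,1],
    [-1,0,138,0,1],
    [-1,0,149,0,1],
  ],
)

```text
t: 26.6
eef_pos: [540.2, 55.4, 43.7]
tcp_rot: [-3.139, 0.0, 1.464]
ft_force: [0.5, 0.2, 0.5]
opening: 1.0
grip_force: 0.0
```

Call:
arm_command(
  targets=[
    [0,0,0,0,0.8],
    [0,0,0,0,0.5],
    [0,0,0,0,0],
    [0,0,0,0,0],
    [0,0,0,0,0],
  ],
)

```text
t: 27.1
eef_pos: [541.5, 54.6, 46.5]
tcp_rot: [3.14, -0.0, 1.466]
ft_force: [0.7, 0.3, 0.3]
opening: 0.638
grip_force: 0.0
```

Call:
arm_command(
  targets=[
    [0,0,0,0,0],
    [0,0,0,0,0],
    [0,0,0,0,0],
    [0,0,0,0,0],
  ],
)

```text
t: 27.5
eef_pos: [541.2, 54.6, 45.9]
tcp_rot: [3.141, 0.0, 1.466]
ft_force: [-2.6, -0.5, 5.3]
opening: 0.502
grip_force: 30.0
```

Call:
arm_command(
  targets=[
    [0,0,-10,0,0],
    [0,0,-35,0,0],
    [0,0,-65,0,0],
    [0,0,-100,0,0],
    [0,0,-125,0,0],
  ],
)

```text
t: 28.0
eef_pos: [541.2, 54.6, 173.0]
tcp_rot: [3.14, -0.0, 1.466]
ft_force: [0.6, -0.4, -4.2]
opening: 0.5
grip_force: 29.9
```

Call:
arm_command(
  targets=[
    [-20,6,0,0,0],
    [-50,15,0,0,0],
    [-85,26,0,0,0],
    [-120,37,0,0,0],
    [-155,48,0,0,0],
  ],
)

```text
t: 28.5
eef_pos: [572.6, -105.9, 171.0]
tcp_rot: [-3.141, -0.0, 1.466]
ft_force: [0.4, -0.6, -3.5]
opening: 0.503
grip_force: 29.9
```

Call:
arm_command(
  targets=[
    [-35,11,0,0,0],
    [-65,21,0,0,0],
    [-84,27,0,0,0],
    [-84,27,20,0,0],
    [-84,27,50,0,0],
  ],
)

```text
t: 29.0
eef_pos: [591.4, -191.6, 121.5]
tcp_rot: [3.139, 0.001, 1.465]
ft_force: [-0.0, -0.1, -4.2]
opening: 0.506
grip_force: 29.9
```

Call:
arm_command(
  targets=[
    [0,0,25,0,0],
    [0,0,50,0,0],
    [0,0,65,0,0],
    [0,0,71,0,0],
    [0,0,74,0,0],
  ],
)

```text
t: 29.5
eef_pos: [590.7, -190.6, 46.5]
tcp_rot: [-3.141, -0.0, 1.466]
ft_force: [0.1, 0.1, -2.4]
opening: 0.502
grip_force: 29.9
```

Call:
arm_command(
  targets=[
    [0,0,0.7,0,0],
    [0,0,0.7,0,0.8],
    [0,0,0.7,0,1],
    [0,0,0.7,0,1],
    [0,0,0.7,0,1],
  ],
)

```text
t: 30.0
eef_pos: [591.0, -191.0, 46.6]
tcp_rot: [3.141, 0.0, 1.466]
ft_force: [-0.1, 0.0, -0.3]
opening: 0.782
grip_force: 0.0
```

Call:
arm_command(
  targets=[
    [0,0,0,0,1],
    [0,0,-30,0,1],
    [0,0,-75,0,1],
    [0,0,-120,0,1],
    [0,0,-150,0,1],
  ],
)

```text
t: 30.5
eef_pos: [591.3, -191.1, 199.4]
tcp_rot: [3.139, 0.001, 1.466]
ft_force: [0.2, 0.9, -1.0]
opening: 1.002
grip_force: 0.0
```

Call:
arm_command(
  targets=[
    [40,-23,0,0,1],
    [80,-46,0,0,1],
    [119,-69,0,0,1],
    [119,-69,0,0,1],
  ],
)

```text
t: 30.9
eef_pos: [532.4, -61.7, 196.6]
tcp_rot: [-3.141, -0.001, 1.469]
ft_force: [1.0, -0.7, 0.9]
opening: 0.997
grip_force: 0.0
```

Call:
arm_command(
  targets=[
    [0,0,40,0,1],
    [0,0,80,0,1],
    [0,0,115,0,1],
    [0,0,140,0,1],
    [0,0,150,0,1],
  ],
)

```text
t: 31.4
eef_pos: [533.9, -65.6, 43.9]
tcp_rot: [-3.139, -0.0, 1.466]
ft_force: [0.4, 0.5, 0.2]
opening: 0.999
grip_force: 0.0
```

Call:
arm_command(
  targets=[
    [0,0,0,0,0.8],
    [0,0,0,0,0.6],
    [0,0,0,0,0],
    [0,0,0,0,0],
    [0,0,0,0,0],
  ],
)

```text
t: 31.9
eef_pos: [534.9, -65.5, 46.8]
tcp_rot: [3.14, 0.0, 1.466]
ft_force: [-2.4, 0.2, 0.9]
opening: 0.637
grip_force: 1.0
```

Call:
arm_command(
  targets=[
    [0,0,0,0,0],
    [0,0,0,0,0],
    [0,0,0,0,0],
  ],
)

```text
t: 32.2
eef_pos: [534.6, -65.4, 46.6]
tcp_rot: [3.141, 0.0, 1.466]
ft_force: [-3.4, 0.8, 5.9]
opening: 0.605
grip_force: 30.0
```

Call:
arm_command(
  targets=[
    [0,0,-10,0,0],
    [0,0,-35,0,0],
    [0,0,-65,0,0],
    [0,0,-100,0,0],
    [0,0,-130,0,0],
  ],
)

```text
t: 32.7
eef_pos: [534.4, -65.3, 177.9]
tcp_rot: [3.141, 0.0, 1.466]
ft_force: [1.0, 0.0, -5.1]
opening: 0.608
grip_force: 30.0
```

Call:
arm_command(
  targets=[
    [-20,6,0,0,0],
    [-50,15,0,0,0],
    [-85,26,0,0,0],
    [-120,37,0,0,0],
    [-155,48,0,0,0],
  ],
)

```text
t: 33.2
eef_pos: [566.0, -225.7, 176.3]
tcp_rot: [-3.141, -0.0, 1.466]
ft_force: [0.9, 0.5, -4.6]
opening: 0.601
grip_force: 30.0
```

Call:
arm_command(
  targets=[
    [-35,11,0,0,0],
    [-65,21,0,0,0],
    [-84,27,0,0,0],
    [-84,27,20,0,0],
    [-84,27,50,0,0],
  ],
)

```text
t: 33.7
eef_pos: [584.6, -312.0, 126.8]
tcp_rot: [3.139, 0.001, 1.465]
ft_force: [0.2, 0.4, -5.9]
opening: 0.603
grip_force: 30.0
```

Call:
arm_command(
  targets=[
    [0,0,25,0,0],
    [0,0,50,0,0],
    [0,0,68,0,0],
    [0,0,76,0,0],
    [0,0,78.5,0,0],
  ],
)

```text
t: 34.2
eef_pos: [583.9, -310.7, 46.9]
tcp_rot: [-3.14, -0.001, 1.466]
ft_force: [0.4, -0.4, -4.9]
opening: 0.602
grip_force: 30.0
```

Call:
arm_command(
  targets=[
    [0,0,0.5,0,0],
    [0,0,0.7,0,0.8],
    [0,0,0.7,0,1],
    [0,0,0.7,0,1],
    [0,0,0.7,0,1],
  ],
)

```text
t: 34.7
eef_pos: [584.5, -311.1, 47.6]
tcp_rot: [3.14, 0.001, 1.466]
ft_force: [-0.3, 0.1, 0.5]
opening: 0.884
grip_force: 0.0
```

Call:
arm_command(
  targets=[
    [0,0,0,0,1],
    [0,0,-30,0,1],
    [0,0,-75,0,1],
    [0,0,-120,0,1],
    [0,0,-150,0,1],
  ],
)

```text
t: 35.2
eef_pos: [584.7, -311.2, 200.3]
tcp_rot: [3.139, 0.002, 1.466]
ft_force: [-0.2, 0.8, -0.1]
opening: 1.001
grip_force: 0.0
```

Call:
arm_command(
  targets=[
    [29,-15,0,8.4,1],
    [58,-29,0,16.8,1],
    [88,-44,0,25.2,1],
    [117,-58,0,33.6,1],
    [146,-73,0,42,1],
  ],
)

```text
t: 35.7
eef_pos: [526.3, -156.9, 197.0]
tcp_rot: [3.141, -0.0, 0.727]
ft_force: [0.9, -0.1, -0.3]
opening: 1.001
grip_force: 0.0
```

Call:
arm_command(
  targets=[
    [12,-31,0,8.4,1],
    [24,-61,0,16.8,1],
    [36,-92,0,25.2,1],
    [48,-122,0,33.6,1],
    [60,-153,0,42,1],
  ],
)

```text
t: 36.2
eef_pos: [468.5, -3.2, 197.1]
tcp_rot: [3.141, -0.001, -0.006]
ft_force: [0.2, 0.2, -0.8]
opening: 1.0
grip_force: 0.0
```

Call:
arm_command(
  targets=[
    [0,0,0,0,1],
    [0,0,0,0,1],
  ],
)

```text
t: 36.4
eef_pos: [469.3, -3.9, 197.2]
tcp_rot: [3.141, -0.001, 0.004]
ft_force: [-1.1, -0.2, -0.0]
opening: 1.003
grip_force: 0.0
```

Call:
arm_command(
  targets=[
    [0.5,0,40,0,1],
    [0.5,0,80,0,1],
    [0.5,0,120,0,1],
    [0.5,0,145,0,1],
    [0.5,0,158,0,1],
  ],
)

```text
t: 36.9
eef_pos: [469.2, -5.2, 36.6]
tcp_rot: [-3.141, 0.003, 0.001]
ft_force: [0.3, 0.8, 0.7]
opening: 0.999
grip_force: 0.0
```

Call:
arm_command(
  targets=[
    [0,0,0,0,0.8],
    [0,0,0,0,0.6],
    [0,0,0,0,0],
    [0,0,0,0,0],
    [0,0,0,0,0],
  ],
)

```text
t: 37.4
eef_pos: [469.9, -4.3, 39.5]
tcp_rot: [3.141, -0.001, 0.0]
ft_force: [0.8, -0.7, -0.4]
opening: 0.636
grip_force: 0.0
```

Call:
arm_command(
  targets=[
    [0,0,0,0,0],
    [0,0,0,0,0],
    [0,0,0,0,0],
    [0,0,0,0,0],
  ],
)

```text
t: 37.8
eef_pos: [469.9, -4.1, 39.2]
tcp_rot: [3.141, -0.001, 0.0]
ft_force: [-1.0, 1.6, 6.2]
opening: 0.549
grip_force: 30.0
```

Call:
arm_command(
  targets=[
    [0,0,-10,0,0],
    [0,0,-30,0,0],
    [0,0,-55,0,0],
    [0,0,-80,0,0],
    [0,0,-80,0,0],
  ],
)

```text
t: 38.3
eef_pos: [470.7, -4.4, 121.5]
tcp_rot: [3.141, -0.004, 0.0]
ft_force: [0.0, -0.2, -4.3]
opening: 0.549
grip_force: 30.0
```

Call:
arm_command(
  targets=[
    [5,25,0,0,0],
    [12,60,0,0,0],
    [19,95,0,0,0],
    [26,130,0,0,0],
    [34,165,0,0,0],
  ],
)

```text
t: 38.8
eef_pos: [503.0, -170.5, 117.8]
tcp_rot: [-3.141, 0.002, 0.0]
ft_force: [1.4, 0.0, -3.2]
opening: 0.552
grip_force: 30.0
```

Call:
arm_command(
  targets=[
    [8,35,0,0,0],
    [14,65,0,0,0],
    [16,80,0,0,0],
    [16,80,20,0,0],
    [16,80,45,0,0],
  ],
)

```text
t: 39.3
eef_pos: [519.4, -249.4, 73.2]
tcp_rot: [3.141, -0.001, -0.001]
ft_force: [0.1, 0.5, -3.2]
opening: 0.551
grip_force: 30.0
```

Call:
arm_command(
  targets=[
    [0,0,15,0,0],
    [0,0,27,0,0],
    [0,0,33,0,0],
    [0,0,34.5,0,0],
    [0,0,34.5,0,0],
  ],
)

```text
t: 39.8
eef_pos: [519.8, -249.2, 39.7]
tcp_rot: [3.141, -0.0, 0.0]
ft_force: [1.0, -0.5, -3.2]
opening: 0.553
grip_force: 30.0
```

Call:
arm_command(
  targets=[
    [0,0,0.5,0,0.8],
    [0,0,0.5,0,1],
    [0,0,0.5,0,1],
    [0,0,0.5,0,1],
    [0,0,0.5,0,1],
  ],
)

```text
t: 40.3
eef_pos: [519.7, -249.4, 39.0]
tcp_rot: [3.141, -0.0, -0.0]
ft_force: [-0.1, -0.4, -0.4]
opening: 0.913
grip_force: 0.0
```

Call:
arm_command(
  targets=[
    [0,0,0,0,1],
    [0,0,-30,0,1],
    [0,0,-75,0,1],
    [0,0,-120,0,1],
    [0,0,-160,0,1],
  ],
)

```text
t: 40.8
eef_pos: [519.5, -249.2, 201.1]
tcp_rot: [3.141, -0.001, 0.0]
ft_force: [-0.5, -0.3, -0.4]
opening: 0.999
grip_force: 0.0
```

Call:
arm_command(
  targets=[
    [0,0,-45,0,1],
    [0,0,-90,0,1],
    [0,0,-120,0,1],
    [0,0,-120,0,1],
  ],
)

```text
t: 41.2
eef_pos: [520.6, -249.8, 323.3]
tcp_rot: [3.138, -0.006, 0.0]
ft_force: [-0.2, 0.5, -0.7]
opening: 0.999
grip_force: 0.0
```

```bash
python3 - <<'E'
from h import *
c,s=wrist(); print(s["t"],s["eef_pos"]); d=cam("side"); a=cam("top")
w0=np.load("w1.npy",allow_pickle=True).item()["frame"][55:205,230:410]
t0=np.load("side0.npy",allow_pickle=True).item()["frame"]
r=lambda i:cv2.resize(i,(400,300),interpolation=2)
cv2.imwrite("pics/end.png",np.vstack([np.hstack([r(w0),r(c["frame"][55:205,230:410])]),np.hstack([r(t0[130:340,230:430]),r(d["frame"][130:340,230:430])])])[:,:,::-1])
E
```

```text
41.2 [ 520.56044241 -249.75465873  323.2797109 ]
```

View pics/end.png

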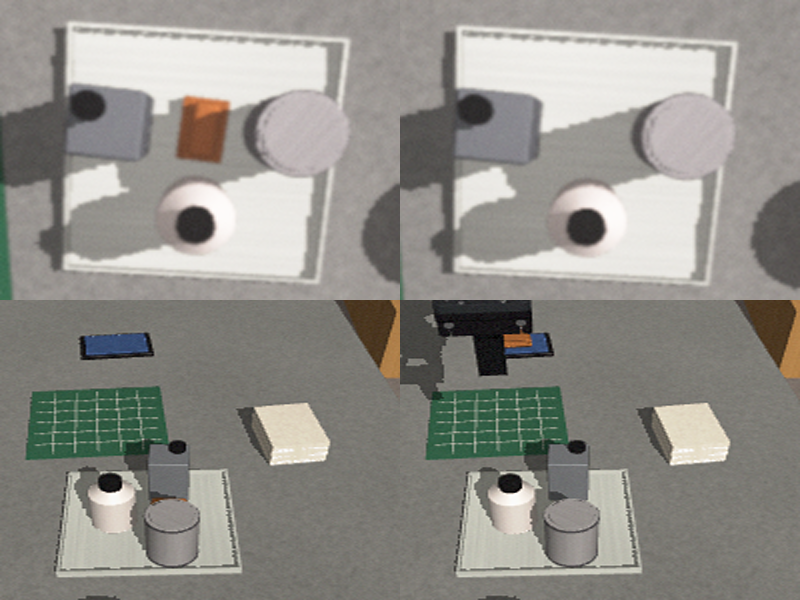

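The before (left) and after (right) views match. Canister, tin and bottle sit where they started relative to the tray, to within a couple of pixels, the stamp is on the pad and the leaflets have not moved. I'm handing it in.

```bash
python3 -c "
from cell import env
print(env.job_done())"
```

```text
the job is handed in; nothing more can be done
None
```

I handed the job in at about 41 s: the stamp stands on the middle of the ink pad, aligned with its long side, and the tin, bottle and canister are back upright on the tray where they stood, as far as the final pictures show; no verdict was returned.

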